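Seat the proud well plug of the block heater

TASK

One of the two well plugs in the small block heater was put back carelessly: its two lugs are resting on the metal top instead of in their slots, so it stands proud of the other plug. Turn that plug in its well while pressing lightly until the lugs drop into the slots and it sits fully home, then let go; leave the other plug where it is.

Things in the scene. Friction and masses are not known exactly. Their poses are not given: they have to be found in the camera images.
- heater: White block heater, fixed, 120 (x) x 212 (y) x 60 mm high. Origin: centre of its underside, on the worktop; x points away from its panel (dark display, knob), y along its row of two wells, z up. Metal top at z = 60 mm. Wells at y = +48 and -48 mm, each with two opposite slots as deep as the well, 18 mm wide, along the heater's x, ending 34.5 mm from the well's axis.
- loose_plug: Plug to seat, 150 g, in either well. Origin: centre of its underside, z up. Grey body 40 mm across, 24 high; two opposite lugs along x, out to 31 mm from the axis, 10 wide, at z 12 to 24 mm. Black upright grip bar on top, 36 (x) x 14 (y) mm, z 24 to 64. At first the lugs lie on the metal top (origin 48 mm above heater's origin), 44 to 90 degrees off the slots, either way; half a turn is the same.
- home_plug: The other plug, identical, home in the other well and to be left alone. Home means: lugs in the slots, lug and body tops flush with the metal top, origin 36 mm above the heater's origin (12 mm lower than the proud plug). The slots leave the lugs about 8 degrees of play either way, the well leaves the body 2.5 mm all round; only friction holds a plug.
- well_left (a point): Centre of the mouth of the heater's well at y = +48 mm, level with the metal top. Well 45 mm in diameter, 24 mm deep, flat floor.
- well_right (a point): Centre of the mouth of the heater's well at y = -48 mm, level with the metal top. Same size.

How it is judged:
By the outcome, as a careful person would: the job done as asked, in the order asked, and still so for the second after the job is handed in, with the robot touching nothing.
It also fails if it takes over 32 s, if anything falls off the work surface, if the arm or the gripper's body presses on something with over 40 N, if the wrist force passes 120 N, or if a joint passes its speed limit or range.

ROBOT

A 6-joint arm with a two-finger parallel gripper is mounted at the origin on a cart in front of the work surface, level with it; the furniture and walls round the work are solid. World frame = base frame: x ahead of the robot, y to its left, z up, the work surface at z = 0. Lengths are in m, angles in rad, forces in N, time in s.
With the tool pointing down it reaches from about 0.325 to 0.9 m from the base axis. Payload 6.1 kg.
Tool frame: the origin (TCP) lies at the very end of the fingers, on their centre line; the grasp point (between the pads) lies 19 mm behind it; z points along the fingers, y is the direction in which the jaws open and shut (so a half turn about z gives the same grasp; the last joint's range is limited). The gripper opens to 85 mm and grips with 20 to 120 N. Pads are 22 mm wide; open, the fingers measure 114 mm over their backs; the gripper's body (76 mm by 85 mm) begins 54 mm behind the grasp point. The pads swing forward as they close: fully open they stand 13 mm farther back than shut.
Start: joints at [-1.287, 0.22, 1.526, -0, 1.395, -0.126], TCP at [0.249, -0.573, 0.231] pointing down, gripper open.
Joint ranges: [-2.98, 2.98], [-0.91, 2.08], [0.09, 2.57], [-1.24, 4.39], [0.2, 2.65], [-2.68, 2.68]. Speed limits (rad/s): [2.57, 2.57, 3.01, 3.14, 3.14, 3.14].

INTERFACE

Orientations are given as [roll, pitch, yaw] about the fixed x, y, z axes, in that order (R = Rz(yaw) Ry(pitch) Rx(roll)).
In Python, from rig import sense, camera, camera_params, close_job gives the robot as it stands.
- The arm moves only by the shell command python3 -m inch 'ROWS'. ROWS is JSON, a list that holds one entry, the list of rows, each a list of 7 numbers: the shift along the tool's x, y, z in m, then the turn, a rotation vector about the tool's x, y, z in rad, then the finger opening in m, from 0 to 0.0854. In form: [[[tx, ty, tz, rx, ry, rz, grip], ...]]. A call has 1 to 12 rows; each row shifts and turns the commanded pose from where the row before left it, along the tool's axes as they then stand; what a row does not reach is not made up. A row lasts 1/8 s, in which the tool goes at most 62.5 mm and 10.7 degrees, less where a joint would pass 70% of its speed; a pose out of reach is approached as far as the arm can. A call is refused whole if a number of a shift passes 0.0625 or a number of a turn 0.188, either way. A call with a gripper value outside its range is refused whole. The fingers move at their own pace and stop on an object; the grip force is fixed at half the most. Time passes only in rows, so rows that do not move let the fingers close. It gives the time, the measured TCP pose, the force and the opening at its end, in the units of the state.
- sense(): the state, without advancing time (a new reading comes with each control period).
- camera(name): name is "scene" or "top" or "wrist"; returns the picture (384x512x3 uint8, blue, green, red); there is no depth.
- camera_params(name): a dict with "fx", "fy", "cx", "cy" (pixels), "position" and "rotation" of the camera in the world; the wrist camera has in their place "tool_from_camera" (4x4, takes a point from camera to tool coordinates, whose origin is the TCP and whose axes are the flange's). Camera axes: x right, y up, looking along -z (the intrinsics and any distortion apply to the point x, -y, -z); pixel columns grow to the right and rows downward; lengths in m; the calibration is good to about 2 mm. A picture is of the moment at which its call begins: read the wrist's pose just before it. camera_params takes no time and is no camera call.
- close_job(): hands the job in, once; it reports no verdict.
The state is a dict: "time": time; "qpos": joint angles; "joint_vel": joint speeds; "effort": joint torques, N m; "position": TCP position; "eef_rot": TCP orientation; "force": force on the tool from outside, world axes, zero at the start; "moment": the same for the moment, N m; "width": finger opening in m.
Only numpy, scipy, OpenCV 4.12 (cv2) and the standard library are available. Lean on these libraries where they do the work, as an engineer would, in place of code of your own. Each camera call takes 0.05 s, during which the arm holds its last target. There are 200 camera calls.

## Working session

There is one attempt and no reset: what is moved stays moved. The work goes in short steps, Python scripts to look and compute and a shell command to move; the robot and the scene stay as the last step left them, time stands still between calls to the robot, and variables do not carry over. Pictures are saved under pics/ and viewed, about 8 in all and at most 12, crops included, and the job is handed in when it is done.

```bash
mkdir -p pics; python3 - <<'E'
from rig import *
import cv2,numpy as np
s=sense();print(s)
for n in("top","scene"):
    im=camera(n);cv2.imwrite(f"pics/{n}0.png",im);p=camera_params(n);print(n,p)
print(camera_params("wrist"))
a=cv2.imread("pics/top0.png");b=cv2.imread("pics/scene0.png")
cv2.imwrite("pics/both0.png",cv2.resize(np.vstack([a,b]),None,fx=.78,fy=.78))
E
```

```text
{'time': 0.0, 'qpos': array([-1.28711349e+00,  2.21235006e-01,  1.52759248e+00, -2.17117960e-05,
        1.39473126e+00, -1.26091438e-01]), 'joint_vel': array([ 0.00099282, -0.00132598, -0.00056723,  0.00026383,  0.00076413,
       -0.00082418]), 'effort': array([-1.00101512e-03, -4.96902752e+01, -3.89393592e+01, -1.52324828e-04,
        1.08540346e-02,  1.06085440e-05]), 'position': array([ 0.24882483, -0.57267105,  0.23020362]), 'eef_rot': array([-3.13963949e+00, -2.26050797e-04,  4.09777883e-01]), 'force': array([-0.97421258, -0.62041212,  0.50818408]), 'moment': array([ 0.03720271, -0.09472986, -0.01295309]), 'width': 0.08575767534070292}
top {'fx': 379.7100212815462, 'fy': 379.7100212815462, 'cx': 258.2086538551302, 'cy': 182.56983157005416, 'position': array([ 0.43819642, -0.03760382,  0.93099291]), 'rotation': array([ 0.08718316, -0.01884277, -1.57248927])}
scene {'fx': 381.5269707038142, 'fy': 381.5269707038142, 'cx': 251.63913874837363, 'cy': 190.16979862252555, 'position': array([-0.05941949, -0.48877487,  0.53363888]), 'rotation': array([ 0.99278442, -0.01919265, -0.86448756])}
{'fx': 293.10518521725606, 'fy': 293.10518521725606, 'cx': 253.36203462682593, 'cy': 193.65588676603727, 'tool_from_camera': array([[ 3.49023906e-04,  9.57898341e-01,  2.87107378e-01,
         7.39851059e-02],
       [ 9.99999934e-01, -3.06285096e-04, -1.93773837e-04,
         6.94447165e-04],
       [-9.76789261e-05,  2.87107427e-01, -9.57898385e-01,
        -1.42056191e-01],
       [ 0.00000000e+00,  0.00000000e+00,  0.00000000e+00,
         1.00000000e+00]])}
```

View pics/top0.png

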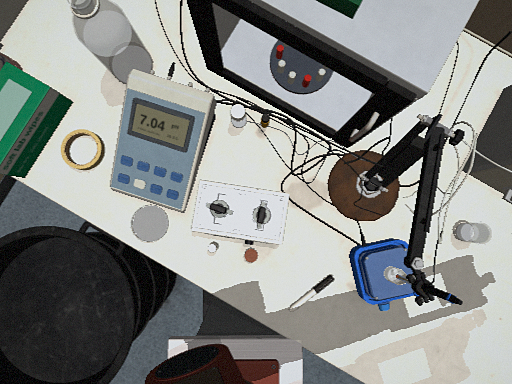

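View pics/scene0.png

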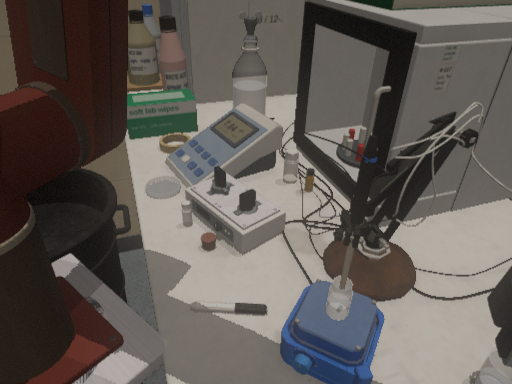

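The top view shows the heater around (241,212), with plugs near (218,209) and (263,214), and a panel on the lower side. I'll crop it next.

```bash
cat > h.py <<'E'
import numpy as np,cv2
from rig import *
from scipy.spatial.transform import Rotation as R
def ray(n,uv,s=None):
    p=camera_params(n);d=np.array([(uv[0]-p['cx'])/p['fx'],-(uv[1]-p['cy'])/p['fy'],-1.])
    if n=='wrist':
        T=p['tool_from_camera'];Rt=R.from_euler('xyz',s['eef_rot']).as_matrix()
        return s['position']+Rt@T[:3,3],Rt@T[:3,:3]@d
    return p['position'],R.from_euler('xyz',p['rotation']).as_matrix()@d
def pt(n,uv,z,s=None):
    o,d=ray(n,uv,s);return o+d*(z-o[2])/d[2]
def px(n,P,s=None):
    p=camera_params(n)
    if n=='wrist':
        T=p['tool_from_camera'];Rt=R.from_euler('xyz',s['eef_rot']).as_matrix()
        o=s['position']+Rt@T[:3,3];M=Rt@T[:3,:3]
    else: o=p['position'];M=R.from_euler('xyz',p['rotation']).as_matrix()
    c=M.T@(np.array(P)-o);return np.array([p['cx']-p['fx']*c[0]/c[2],p['cy']+p['fy']*c[1]/c[2]])
E
python3 - <<'E'
from h import *
a=cv2.imread("pics/top0.png");b=cv2.imread("pics/scene0.png")
A=cv2.resize(a[170:260,180:300],None,fx=5,fy=5,interpolation=cv2.INTER_CUBIC)
B=cv2.resize(b[155:255,175:295],None,fx=5,fy=5,interpolation=cv2.INTER_CUBIC)
cv2.imwrite("pics/c_top.png",A);cv2.imwrite("pics/c_sc.png",B)
for uv in((218,209),(263,214)):print(pt('top',uv,.1))
g=cv2.cvtColor(a,cv2.COLOR_BGR2GRAY)
m=cv2.inRange(g,0,70)[170:260,180:300]
n,l,st,c=cv2.connectedComponentsWithStats(m)
for i in range(1,n):
    if st[i,4]>15: print(st[i],c[i]+[180,170])
E
```

```text
[0.45299269 0.03436554 0.1       ]
[ 0.44197413 -0.0637267   0.1       ]
[ 9  0  8 26 42] [192.78571429 180.97619048]
[101   0  19  22  58] [289.37931034 176.89655172]
[109  28  11  10  22] [294.         202.77272727]
[ 30  33  17  11 127] [217.8976378  208.22834646]
[ 77  36   9  18 117] [260.72649573 214.66666667]
[65 70  8  5 31] [248.48387097 241.93548387]
```

View pics/c_top.png

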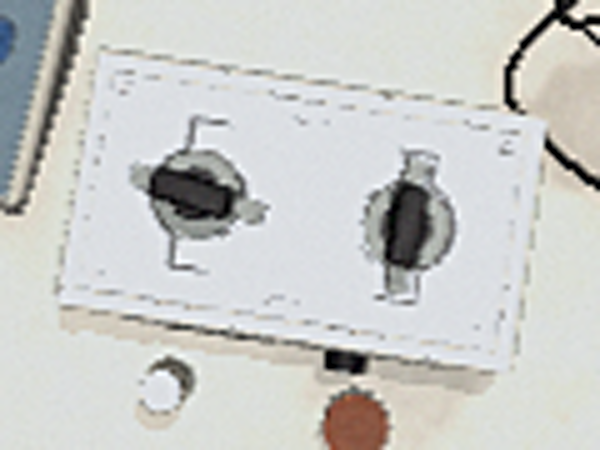

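View pics/c_sc.png

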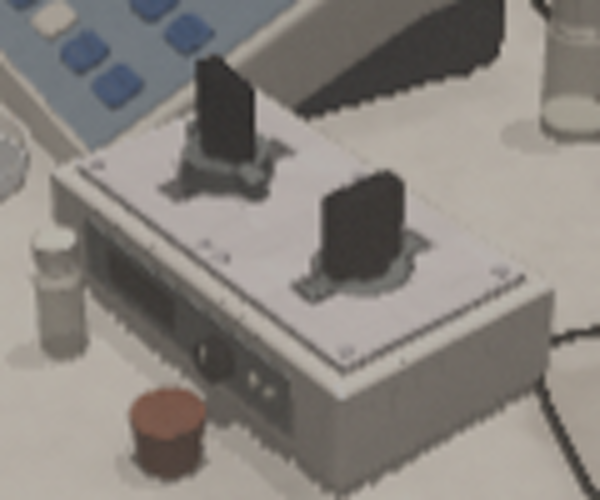

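The left plug (the well at heater +y) is the proud one, with its lugs nearly across the slots. An electrode stand stands between the start pose and the heater, so I'll measure both.

```bash
cat >> h.py <<'E'
def tri(a,b):
    o1,d1=ray('top',a);o2,d2=ray('scene',b)
    t=np.linalg.lstsq(np.c_[d1,-d2],o2-o1,rcond=None)[0];p,q=o1+d1*t[0],o2+d2*t[1]
    return (p+q)/2,np.linalg.norm(p-q)
E
python3 - <<'E'
from h import *
C=lambda u,v:(u/5+180,v/5+170)
np.set_printoptions(precision=4,suppress=True)
c=np.array([pt('top',C(*q),.06) for q in((100,50),(545,120),(500,370),(60,300))]);ctr=c.mean(0)
yd=(c[0]+c[3]-c[1]-c[2]);xd=c[0]+c[1]-c[2]-c[3]
print('heater',ctr,np.linalg.norm(yd)/2,np.linalg.norm(xd)/2,'yaw y',np.degrees(np.arctan2(-yd[0],yd[1])),'x',np.degrees(np.arctan2(xd[1],xd[0])))
l=np.array([pt('top',C(*q),.072) for q in((142,175),(258,213))]);d=l[0]-l[1]
print('lugs',l.mean(0),np.linalg.norm(d),np.degrees(np.arctan2(d[1],d[0])))
g=cv2.imread("pics/top0.png",0)
for box,z in(((205,200,232,218),.112),((255,204,275,226),.1)):
    x0,y0,x1,y1=box;m=cv2.inRange(g[y0:y1,x0:x1],0,75)
    r=cv2.minAreaRect(cv2.findNonZero(m));bp=cv2.boxPoints(r)+[x0,y0]
    w=np.array([pt('top',q,z) for q in bp]);e=[w[1]-w[0],w[2]-w[1]];e=max(e,key=np.linalg.norm)
    print('bar',w.mean(0),np.degrees(np.arctan2(e[1],e[0])),r)
print('electrode',tri((460,302),(372,158)));print('top?',tri((462,302),(385,88)))
print('post top?',tri((458,137),(470,138)),tri((425,288),(345,240)))
E
python3 - <<'E'
import cv2,numpy as np
a=cv2.imread('pics/top0.png');b=cv2.imread('pics/scene0.png')
cv2.imwrite('pics/el.png',np.hstack([cv2.resize(a[100:320,320:512],None,fx=2,fy=2),cv2.resize(b[70:330,300:512],None,fx=1.9,fy=440/260)]))
E
```

```text
heater [ 0.4471 -0.0131  0.06  ] 0.204759843932638 0.11550878915752852 yaw y -9.049496568510282 x -9.538947775729447
lugs [0.4539 0.0323 0.072 ] 0.055051385389227145 71.83959172915137
bar [0.458  0.0315 0.112 ] -85.27706227170923 ((13.841381072998047, 6.596551895141602), (13.61945915222168, 18.020870208740234), 85.2363510131836)
bar [ 0.4377 -0.0583  0.1   ] -14.159035321349089 ((5.5, 12.0), (8.731282234191895, 19.160314559936523), 14.03624439239502)
electrode (array([ 0.3051, -0.356 ,  0.341 ]), np.float64(0.004080161939290474))
top? (array([ 0.3237, -0.3354,  0.4056]), np.float64(0.019013124607844344))
post top? (array([ 0.5747, -0.3993,  0.2842]), np.float64(0.000800263668790912)) (array([ 0.3019, -0.3507,  0.2251]), np.float64(0.014177620250448188))
```

View pics/el.png

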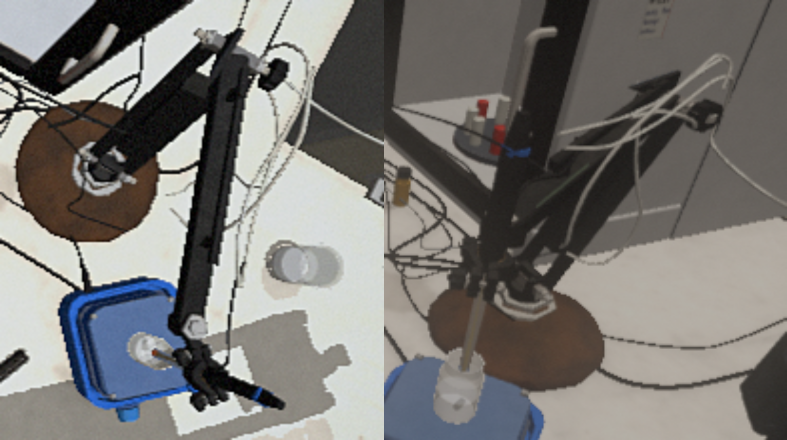

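```bash
python3 -m inch '[[[0,0,-0.046,0,0,-0.169,0.085],[0,0,-0.046,0,0,-0.169,0.085],[0,0,-0.046,0,0,-0.169,0.085],[0,0,-0.046,0,0,-0.169,0.085],[0,0,-0.046,0,0,-0.170,0.085],[0,0,0,0,0,0,0.085]]]'
```

```text
time: 0.85
position: [0.2493, -0.5741, 0.4664]
eef_rot: [3.137, 0.007, 1.257]
force: [-0.2, 0.1, -0.1]
width: 0.085
```

```bash
python3 -m inch '[[[0.058,0.001,0,0,0,0,0.085],[0.058,0.001,0,0,0,0,0.085],[0.058,0.001,0,0,0,0,0.085],[0.058,0.001,0,0,0,0,0.085],[0.058,0.001,0,0,0,0,0.085],[0.058,0.001,0,0,0,0,0.085],[0.058,0.001,0,0,0,0,0.085],[0.058,0.001,0,0,0,0,0.085],[0.058,0.001,0,0,0,0,0.085],[0.058,0,0,0,0,0,0.085],[0.059,0,0,0,0,0,0.085],[0,0,0.05,0,0,0,0.085]]]' && python3 -m inch '[[[0,0,0.06,0,0,0,0.085],[0,0,0.06,0,0,0,0.085],[0,0,0.06,0,0,0,0.085],[0,0,0.02,0,0,0,0.085],[0,0,0,0,0,0,0.085],[0,0,0,0,0,0,0.085]]]'
python3 - <<'E'
from h import *
s=sense();print(s['position'],s['eef_rot'],s['qpos'])
im=camera('wrist');cv2.imwrite('pics/w1.png',im)
E
```

```text
time: 2.35
position: [0.4572, 0.0354, 0.4129]
eef_rot: [3.136, -0.002, 1.261]
force: [1.0, -0.6, -0.8]
width: 0.0849
time: 3.1
position: [0.456, 0.0315, 0.2121]
eef_rot: [3.141, -0.0, 1.255]
force: [-0.1, -0.6, 0.1]
width: 0.0846
[0.45598368 0.03147767 0.21211193] [ 3.14054671e+00 -2.29620499e-04  1.25533741e+00] [-1.03904878e-01 -1.79149841e-01  1.96887467e+00  4.99563218e-06
  1.35079699e+00  2.11553073e-01]
```

View pics/w1.png

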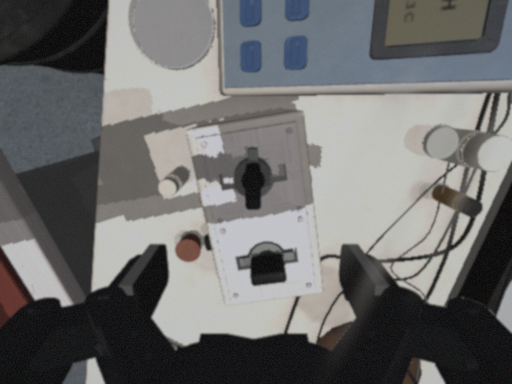

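The wrist view shows the loose plug at about (253,180), with its lugs vertical in the image, its slots at (228,181) and (283,176), and the home plug at (267,262). I'll now measure the bar and lug ends.

```bash
python3 - <<'E'
from h import *
np.set_printoptions(precision=4,suppress=True)
s=sense();a=cv2.imread('pics/w1.png')
cr=a[130:300,180:330];cv2.imwrite('pics/w1c.png',cv2.resize(cr,None,fx=3.5,fy=3.5,interpolation=cv2.INTER_CUBIC))
g=cv2.cvtColor(a,cv2.COLOR_BGR2GRAY)
m=cv2.inRange(g,0,30);sub=m[140:225,230:280]
n,l,st,c=cv2.connectedComponentsWithStats(sub)
for i in range(1,n):
    if st[i,4]>20:print(st[i],c[i]+[230,140])
print('bar top predicted px if at TCP xy:',px('wrist',[s['position'][0],s['position'][1],.112],s))
ctr=np.array([.4471,-.0131]);yd=np.array([.16,.987])
w=ctr+.048*yd;print(w);print('well px',px('wrist',[*w,.06],s),px('wrist',[*(ctr-.048*yd),.06],s))
E
```

```text
[ 12  23  22  45 686] [252.551 184.207]
bar top predicted px if at TCP xy: [251.7694 194.1466]
[0.4548 0.0343]
well px [249.559  177.5642] [262.9796 259.5957]
```

View pics/w1c.png

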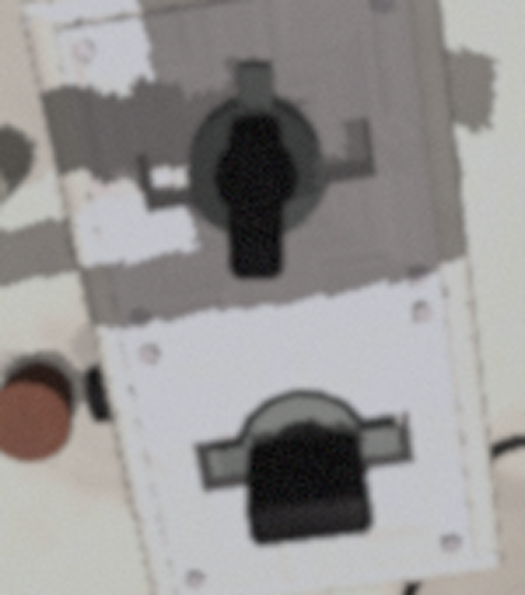

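```bash
python3 - <<'E'
from h import *
np.set_printoptions(precision=4,suppress=True)
s=sense();Rt=R.from_euler('xyz',s['eef_rot']).as_matrix()
f=lambda u,v,z:pt('wrist',(u/3.5+180-.5*0,v/3.5+130),z,s)
for n,u,v,z in(('bar near end',256,275,.112),('bar far end top',256,116,.112),('slotL',140,178,.06),('slotR',372,150,.06),('lug end',255,62,.072),('home slotL',198,465,.06),('home slotR',409,437,.06)):
    p=f(u,v,z);print(n,p,'tool',Rt.T@(p-s['position']))
E
```

```text
bar near end [0.4534 0.0185 0.112 ] tool [-0.0133  0.001   0.1007]
bar far end top [0.4659 0.0569 0.112 ] tool [0.0271 0.001  0.1007]
slotL [0.4246 0.0405 0.06  ] tool [-0.0013 -0.0334  0.1526]
slotR [0.4922 0.0273 0.06  ] tool [0.0071 0.035  0.1528]
lug end [0.4681 0.064  0.072 ] tool [0.0345 0.0007 0.1407]
home slotL [ 0.4098 -0.0551  0.06  ] tool [-0.0968 -0.0178  0.1526]
home slotR [ 0.4773 -0.0666  0.06  ] tool [-0.0868  0.0499  0.1528]
```

```bash
python3 -m inch '[[[0.0035,0.001,0.033,0,0,0,0.085],[0,0,0.04,0,0,0,0.085],[0,0,0.04,0,0,0,0.085],[0,0,0.019,0,0,0,0.085],[0,0,0,0,0,0,0.03],[0,0,0,0,0,0,0.03]]]' && python3 -m inch '[[[0,0,0,0,0,0,0],[0,0,0,0,0,0,0],[0,0,0,0,0,0,0],[0,0,0,0,0,0,0],[0,0,0,0,0,0,0],[0,0,0,0,0,0,0]]]'
```

```text
time: 3.9
position: [0.4591, 0.0344, 0.0811]
eef_rot: [3.139, -0.001, 1.256]
force: [0.3, 0.1, 0.3]
width: 0.0512
time: 4.65
position: [0.4584, 0.0344, 0.0804]
eef_rot: [3.14, -0.0, 1.256]
force: [-1.3, -1.0, 5.9]
width: 0.0135
```

```bash
python3 -m inch '[[[0,0,0.001,0,0,0.15,0],[0,0,0,0,0,0.15,0],[0,0,0,0,0,0.15,0],[0,0,0,0,0,0.15,0],[0,0,0,0,0,0.15,0],[0,0,0,0,0,0.15,0],[0,0,0,0,0,0.15,0],[0,0,0,0,0,0.1,0],[0,0,0,0,0,0,0]]]'; python3 -c "
from rig import *;s=sense();print(s['moment'],s['force'])"
```

```text
time: 5.78
position: [0.4594, 0.0344, 0.0802]
eef_rot: [3.141, -0.004, 0.105]
force: [-0.6, -0.3, 9.2]
width: 0.0132
[-0.03369554  0.18573353 -0.1686515 ] [-0.64548739 -0.32968599  9.24007149]
```

```bash
python3 -m inch '[[[0,0,0.0005,0,0,0.07,0],[0,0,0.0005,0,0,0.07,0],[0,0,0.001,0,0,0.07,0],[0,0,0.001,0,0,0.07,0],[0,0,0.001,0,0,0,0]]]'; python3 -c "
from rig import *;s=sense();print(s['moment'],s['force'])"
```

```text
time: 6.4
position: [0.4571, 0.0346, 0.0739]
eef_rot: [3.142, 0.001, -0.174]
force: [-0.6, 0.1, -1.3]
width: 0.0132
[ 0.04478823 -0.00589442  0.01726918] [-0.61536797  0.13137637 -1.26520568]
```

The plug has dropped into the slots, so I'll follow it down to the floor.

```bash
python3 -m inch '[[[0,0,0.0015,0,0,0,0],[0,0,0.0015,0,0,0,0],[0,0,0.0015,0,0,0,0],[0,0,0.001,0,0,0,0],[0,0,0,0,0,0,0]]]'
```

```text
time: 7.02
position: [0.4575, 0.0346, 0.0687]
eef_rot: [-3.142, 0.0, -0.174]
force: [-0.6, -0.2, -2.2]
width: 0.0131
```

```bash
python3 -m inch '[[[0,0,0.001,0,0,0,0],[0,0,0.001,0,0,0,0],[0,0,0.0005,0,0,0,0],[0,0,0,0,0,0,0]]]'
```

```text
time: 7.52
position: [0.4579, 0.0345, 0.0684]
eef_rot: [3.141, 0.0, -0.174]
force: [-8.7, 0.9, 18.1]
width: 0.0133
```

```bash
python3 -m inch '[[[0,0,-0.0015,0,0,0,0],[0,0,0,0,0,0,0],[0,0,0,0,0,0,0.045],[0,0,0,0,0,0,0.045],[0,0,0,0,0,0,0.045],[0,0,0,0,0,0,0.045],[0,0,-0.01,0,0,0,0.045],[0,0,-0.03,0,0,0,0.045],[0,0,-0.05,0,0,0,0.045],[0,0,-0.05,0,0,0,0.045],[0,0,0,0,0,0,0.045],[0,0,0,0,0,0,0.045]]]'
python3 - <<'E'
from h import *
np.set_printoptions(precision=4,suppress=True)
s=sense();im=camera('wrist');b=camera('scene');cv2.imwrite('pics/w2.png',im)
print(s['position'],s['eef_rot'],s['force'])
for y in(.0343,-.0605):print(px('wrist',[.45,y,.06],s))
cv2.imwrite('pics/w2v.png',np.hstack([cv2.resize(im[100:300,100:400],(450,300)),cv2.resize(b[155:255,175:291],(348,300),interpolation=cv2.INTER_CUBIC)]))
E
```

```text
time: 9.02
position: [0.4575, 0.0346, 0.2079]
eef_rot: [-3.142, -0.0, -0.174]
force: [-0.0, 0.2, -0.8]
width: 0.0451
[0.4575 0.0346 0.2079] [-3.1415 -0.0005 -0.1742] [-0.0231  0.179  -0.758 ]
[254.7498 188.705 ]
[347.0723 173.1024]
```

View pics/w2v.png

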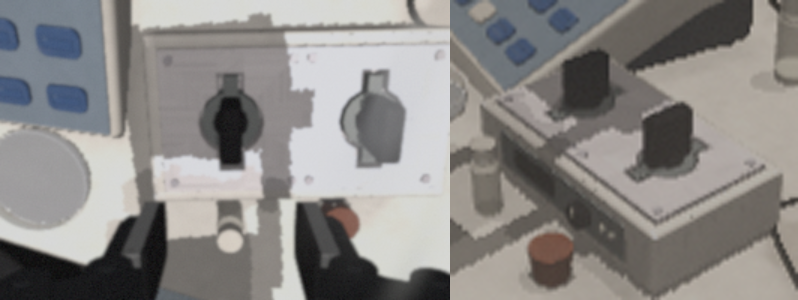

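The wrist view shows the left plug's lugs lying in the slots, with a lug at about (230,82) in the crop. The bar is parallel to the home plug's bar, and in the scene view both stand at the same height. The gripper is clear, so I'm handing in.

```bash
python3 -c "
from rig import *;print(close_job())"
```

```text
the job is handed in; nothing more can be done
None
```

The loose plug, in the heater's left well (y = +48 mm), is now seated, and the job was handed in at about 9 s. I gripped its bar, turned it about 82° clockwise (seen from above) under light pressure until the lugs dropped, followed it down to the floor, released and lifted clear.

- **Depth:** the tool came down 12.0 mm (80.4 to 68.4 mm) before about 18 N of contact at the floor. That matches the 12 mm the plug stood proud.
- **Final pictures:** the lugs lie in the slots and both plugs stand at the same height by eye. The other plug was never touched. The gripper was open about 14 cm above the plug, with no contact force.
- **Disagreement:** an early bar-angle estimate from the top camera (about 95°, from a poor mask) differed from the 72° given by the lugs. The wrist view confirmed 72°, so I used that. No other check failed.

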